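Line up mended pots by height for the record photograph

ROBOT

A 7-joint arm with a two-finger parallel gripper is mounted at the origin on the work surface. World frame = base frame: x ahead of the robot, y to its left, z up, the work surface at z = 0. Lengths are in m, angles in degrees, forces in N, time in s.
With the tool pointing down it reaches from about 0.425 to 0.8 m from the base axis. Payload 8.3 kg.
Tool frame: the origin (TCP) lies between the finger pads; the fingertips stand 14 mm ahead of it and the grasp point (between the pads) lies 5 mm behind it (manip.finger_overhang is the z of the fingertips in the tool frame, in m); z points along the fingers, y is the line along which they close (so a half turn about z gives the same grasp; the last joint's range is limited). The gripper opens to 85 mm and grips with 20 to 120 N. Pads are 22 mm wide; open, the fingers measure 114 mm over their backs; the gripper's body (76 mm by 85 mm) begins 54 mm behind the grasp point. The pads swing forward as they close: fully open they stand 13 mm farther back than shut.
Start: joints at [-68.176, 21.967, 0.94, 78.501, -0.361, 79.538, -2.664], TCP at [0.268, 0.564, 0.245] pointing down, gripper open.
Joint ranges: [-169.22, 169.22], [-14.56, 117.87], [-87.37, 89.26], [10.42, 133.3], [-82.24, 262.24], [0.94, 117.77], [-172.7, 172.7]. Speed limits (degrees/s): [136.94, 136.94, 172.46, 172.46, 180, 180, 180].

INTERFACE

Orientations are given as [roll, pitch, yaw] about the fixed x, y, z axes, in that order (R = Rz(yaw) Ry(pitch) Rx(roll)).
In Python, from bench import manip gives the robot as it stands.
- The arm moves only by the tool carry_out, never from a script. Its argument "rows" is a list of rows, each a list of 2 entries, a list of its own where there are three numbers: the shift along the tool's x, y, z in units of 30 mm (1.0 is 30 mm), then the turn about the tool's z in units of 6 degrees (1.0 is 6 degrees). In form: [[[x, y, z], twist], ...]. A call has 1 to 5 rows; each row is the pose to reach, as a shift and turn from the pose commanded when the call began, along the tool's axes at that moment; what a row does not reach only later rows make up. A row lasts 1/10 s, in which the tool goes at most 50 mm and 8.59 degrees, less where a joint would pass 70% of its speed; a pose out of reach is approached as far as the arm can. A call with a gripper value outside its range is refused whole. "fingers" is the closure, from -1 (fully open) to 1 (shut), set as the call begins (left out, the last holds). The fingers move at their own pace and stop on an object; the grip force is fixed at half the most. Time passes only in rows, so rows that repeat a pose let the fingers close. It gives the time, the measured TCP pose, the force, the opening and the grip force at its end, in the units of the state.
- manip.get_state(): the state, without advancing time (a new reading comes with each control period).
- manip.capture(name): name is "scene" or "top" or "wrist"; returns a dict with "img" (480x640x3 uint8, red, green, blue), "mtx" (3x3 intrinsics, pixels), "R" (3x3) and "t" (3): a world point X has camera coordinates R X + t; the wrist camera has in their place "mount" (4x4, takes a point from camera to tool coordinates, whose origin is the TCP and whose axes are the flange's). Camera axes: x right, y down, z forward; pixel columns grow to the right and rows downward; lengths in m; the calibration is good to about 2 mm. The wrist camera is an equidistant fisheye: a pixel r from the principal point sees the ray r / f radians off the axis. A picture is of the moment at which its call begins: read the wrist's pose just before it. There is no depth.
- manip.close_job(): hands the job in; it is judged then, once.
The state is a dict: "t": time; "qpos": joint angles; "qd": joint speeds; "joint_efforts": joint torques, N m; "eef_pos": TCP position; "ee_rot": TCP orientation; "ft_force": force on the tool from outside, world axes, zero at the start; "ft_torque": the same for the moment, N m; "width": finger opening in m; "finger_force": force on a finger pad.
Only numpy, scipy, OpenCV 4.12 (cv2) and the standard library are available. Lean on these libraries where they do the work, as an engineer would, in place of code of your own. Each camera call takes 0.05 s, during which the arm holds its last target. There are 200 camera calls.

TASK

Set out the four mended terracotta pots for their group photograph: one upright in the middle of each cork pad on the grey photo board, in order of height, with the shortest beside the black-and-white scale bar and the tallest at the other end beside the colour strip. They are fragile, so lower each one until it stands before you let go, tip none of them over, and leave the half-rebuilt pot that is still setting where it is.

Things in the scene. Friction and masses are not known exactly. Their poses are not given: they have to be found in the camera images.
- bowl_pot: Shortest pot: a squat wide-mouthed bowl, 52 mm tall, 64 mm across from 34 mm height up to the rim, foot 42 mm across, 130 g. Grip it about 34 mm above its underside. Round, hollow, fired terracotta with pale zigzag mended joints. Origin: centre of its underside; z up its axis.
- beaker: Second shortest pot: a straight beaker, 72 mm tall, 53 mm across from 30 to 60 mm height, lip 51 mm, foot 44 mm, 160 g. Grip it about 45 mm above its underside. Round, hollow, fired terracotta with pale zigzag mended joints. Origin: centre of its underside; z up its axis.
- jar_pot: Second tallest pot: a round-bellied jar with a narrow neck, 90 mm tall, 62 mm across at the belly (44 to 60 mm height), neck 40 mm, lip 48 mm, foot 42 mm, 220 g. Grip the belly about 54 mm above its underside. Round, hollow, fired terracotta with pale zigzag mended joints. Origin: centre of its underside; z up its axis.
- flask: Tallest pot: a flask with a slim neck, 114 mm tall, 58 mm across at its high shoulder (65 to 83 mm height), tapering below it, neck 26 mm, lip 34 mm, foot 44 mm, 270 g. Grip the shoulder about 76 mm above its underside. Round, hollow, fired terracotta with pale zigzag mended joints. Origin: centre of its underside; z up its axis.
- pad_1: Flat round cork pad, 76 mm across, 5 mm thick, fixed on the photo board; the first of four in a straight row at 95 mm pitch (the end of the row on the robot's left). Origin: centre of its underside, 6 mm above the table; a pot stands on its upper face, 5 mm above the origin. y axis: along the row, from pad_4 towards pad_1.
- pad_2: Flat round cork pad, 76 mm across, 5 mm thick, fixed on the photo board; the second of four in a straight row at 95 mm pitch, next to pad_1. Origin: centre of its underside, 6 mm above the table; a pot stands on its upper face, 5 mm above the origin. y axis: along the row, from pad_4 towards pad_1.
- pad_3: Flat round cork pad, 76 mm across, 5 mm thick, fixed on the photo board; the third of four in a straight row at 95 mm pitch, next to pad_4. Origin: centre of its underside, 6 mm above the table; a pot stands on its upper face, 5 mm above the origin. y axis: along the row, from pad_4 towards pad_1.
- pad_4: Flat round cork pad, 76 mm across, 5 mm thick, fixed on the photo board; the last of four in a straight row at 95 mm pitch (the end of the row on the robot's right). Origin: centre of its underside, 6 mm above the table; a pot stands on its upper face, 5 mm above the origin. y axis: along the row, from pad_4 towards pad_1.
- scale_bar: Flat photographic scale bar with a black-and-white check, 100 x 22 x 3 mm, fixed on the grey photo board (120 x 490 x 6 mm) crosswise at one end of the row, 80 mm beyond the centre of pad_1 in some starts, of pad_4 in others. A colour strip of the same size lies at the other end. Origin: centre of its underside; x along its length.
- half_pot: The unfinished pot that must be left alone: the lower half of a terracotta pot with a ragged, broken upper edge and strips of pale tape over its joints, 82 mm across and 34 to 59 mm tall, loose, standing on the table near the robot amid the mended pots. Origin: centre of its underside; z is up.

How it is judged:
By the outcome, as a careful person would: the job done as asked, in the order asked, and still so for the second after the job is handed in, with the robot touching nothing.
It also fails if it takes over 115 s, if anything falls off the work surface, if the arm or the gripper's body presses on something with over 40 N, if the wrist force passes 120 N, or if a joint passes its speed limit or range.

## Working session

There is one attempt and no reset: what is moved stays moved. The work goes in short steps, Python scripts to look and compute and a tool call to move; the robot and the scene stay as the last step left them, time stands still between calls to the robot, and variables do not carry over. Pictures are saved under pics/ and viewed, at most 17 in all, crops included, and the job is handed in when it is done.

Besides the shell and the picture viewer there is one more tool, called after "Emit:" as a command line: name --argument value ..., lists and objects as JSON in quotes. carry_out: Moves the arm, as the interface text tells. Its arguments: {"type":"object","properties":{"rows":{"type":"array"},"fingers":{"type":"number"}},"required":["rows"]}

```bash
ls; mkdir -p pics; python3 - <<'E'
from bench import manip
import cv2
s=manip.get_state();print(s)
print(manip.finger_overhang)
for n in("scene","top"):
    c=manip.capture(n);cv2.imwrite(f"pics/{n}0.png",c["img"][:,:,::-1])
    print(n,c["mtx"],c["R"],c["t"])
E
```

```text
pics
{'t': 0.0, 'qpos': array([-68.17565969,  22.01733655,   0.93903749,  78.56166119,
        -0.35911927,  79.53824124,  -2.66462598]), 'qd': array([ 0.00091092, -0.09097017, -0.01112537, -0.00135703,  0.05146415,
       -0.01941186, -0.06604589]), 'joint_efforts': array([-2.09237473e-04, -6.27619815e+01,  8.44114255e-01, -3.71818471e+01,
        1.65523920e-02,  1.44099383e-02, -6.62481781e-06]), 'eef_pos': array([0.26814257, 0.56402705, 0.24425351]), 'ee_rot': array([-1.79885715e+02,  4.31883947e-03,  1.54574560e+02]), 'ft_force': array([ 0.26483894, -0.3138163 ,  0.04439596]), 'ft_torque': array([ 0.03867628, -0.00262797,  0.00014355]), 'finger_force': 0.0, 'width': 0.0856950967880766}
0.014
scene [[510.85626509   0.         322.73556225]
 [  0.         510.85626509 235.25698477]
 [  0.           0.           1.        ]] [[ 0.789657    0.61316658  0.0216464 ]
 [ 0.37561017 -0.45522489 -0.80727152]
 [-0.48513794  0.64559821 -0.58978312]] [-0.43913284 -0.17654212  1.36314147]
top [[527.66255771   0.         313.6156911 ]
 [  0.         527.66255771 237.89889064]
 [  0.           0.           1.        ]] [[-0.02828447 -0.99945241 -0.0171719 ]
 [-0.99184616  0.03019647 -0.1238118 ]
 [ 0.12426253  0.01352993 -0.99215713]] [0.03254829 0.53271425 1.08442221]
```

View pics/top0.png

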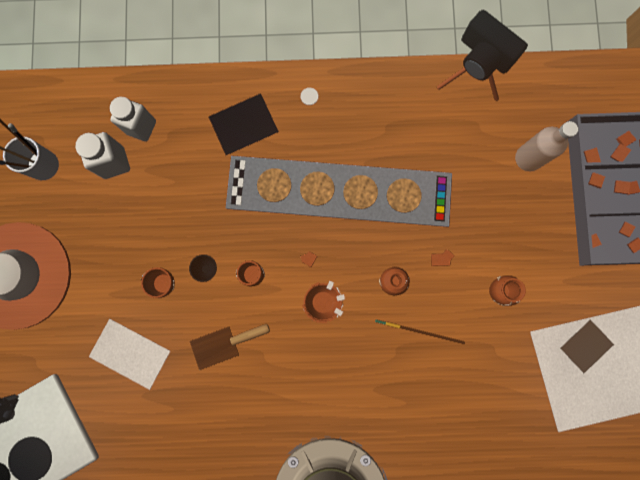

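View pics/scene0.png

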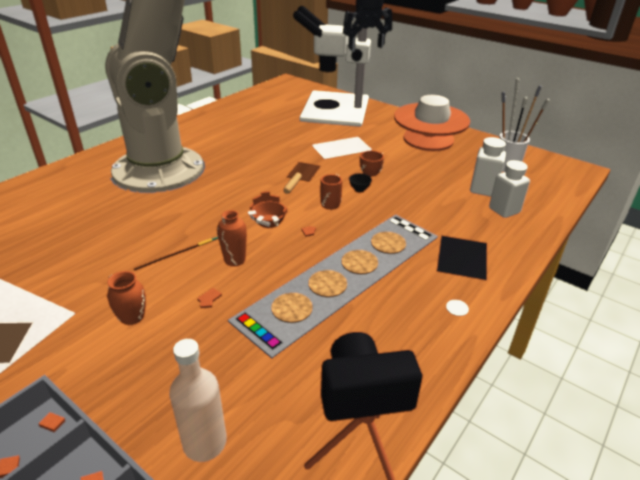

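Top: the scale bar is at (237,182) and the colour strip at (441,198), so pad_1 (274,185) is on the scale-bar side. The pots are the bowl (157,282), beaker (250,273), half pot (324,301), flask (394,280) and jar (507,290); the black cup at (203,268) is not one of them. The scene view agrees on heights: flask (232,240), jar (127,298).

```bash
cat > h.py <<'E'
import numpy as np, cv2
from bench import manip
def cap(n):
    c=manip.capture(n); return c
def ray(c,uv,z):
    d=c["R"].T@(np.linalg.inv(c["mtx"])@np.array([uv[0],uv[1],1.]))
    o=-c["R"].T@c["t"]; return o+d*(z-o[2])/d[2]
def proj(c,X):
    p=c["mtx"]@(c["R"]@np.asarray(X,float)+c["t"]); return p[:2]/p[2]
E
python3 - <<'E'
from h import *
c=cap("top");s=cap("scene")
for k,u,z in [("bowl",(157,282),.052),("cup",(203,268),.04),("beaker",(250,272),.072),("half",(324,301),.04),("flask",(395,280),.114),("jar",(511,289),.09)]:
    X=ray(c,u,z);print(k,X.round(3),proj(s,X).round(1),proj(s,[X[0],X[1],0]).round(1), round(float(np.hypot(X[0],X[1])),3))
hsv=cv2.cvtColor(c["img"],cv2.COLOR_RGB2HSV)
for u in[(274,185),(318,188),(361,192),(404,195),(237,182),(441,198)]:print(u,ray(c,u,.011).round(4),hsv[u[1],u[0]])
for u in [(157,272),(157,290),(394,270),(500,280),(250,270),(200,200),(300,230),(600,350),(300,205)]:print(u,hsv[u[1],u[0]])
print(proj(c,[.268,.564,.245]),proj(s,[.268,.564,.245]))
w=manip.capture("wrist");print({k:v for k,v in w.items() if k!="img"})
cv2.imwrite("pics/w0.png",w["img"][:,:,::-1])
cv2.imwrite("pics/topcrop.png",cv2.resize(c["img"][140:330,130:540,::-1],None,fx=1.95,fy=1.95,interpolation=cv2.INTER_CUBIC))
E
```

```text
bowl [0.449 0.344 0.052] [371.4 156.4] [369.8 173.8] 0.565
cup [0.476 0.251 0.04 ] [359.5 177.3] [358.5 191.1] 0.538
beaker [0.463 0.148 0.072] [330.6 180.4] [329.7 206.3] 0.486
half [ 0.4   -0.001  0.04 ] [267.9 209.3] [268.6 224. ] 0.4
flask [ 0.436 -0.14   0.114] [231.3 214.1] [235.9 259.8] 0.458
jar [ 0.413 -0.37   0.09 ] [124.2 279. ] [134.6 316.7] 0.555
(274, 185) [0.6557 0.1007 0.011 ] [ 16 142 171]
(318, 188) [0.6459 0.0045 0.011 ] [ 15 141 161]
(361, 192) [ 0.634 -0.089  0.011] [ 15 142 163]
(404, 195) [ 0.6243 -0.1821  0.011 ] [ 15 142 171]
(237, 182) [0.665  0.1819 0.011 ] [14 39 72]
(441, 198) [ 0.6151 -0.2619  0.011 ] [90 59 65]
(157, 272) [ 11 188  68]
(157, 290) [ 10 182 130]
(394, 270) [ 10 184 155]
(500, 280) [ 10 194 141]
(250, 270) [ 10 186 158]
(200, 200) [ 13 181 148]
(300, 230) [ 13 176 152]
(600, 350) [13 94 92]
(300, 205) [  8   8 121]
[-11.09407869 389.56704947] [366.20800683  48.73993669]
{'mtx': array([[371.64829954,   0.        , 319.68935588],
       [  0.        , 371.64829954, 242.831084  ],
       [  0.        ,   0.        ,   1.        ]]), 'mount': array([[-7.84294650e-04, -9.65217511e-01, -2.61447015e-01,
         6.70620020e-02],
       [ 9.99998326e-01, -1.18925568e-03,  1.39071035e-03,
         8.03421629e-04],
       [-1.65326533e-03, -2.61445486e-01,  9.65216828e-01,
        -1.28097126e-01],
       [ 0.00000000e+00,  0.00000000e+00,  0.00000000e+00,
         1.00000000e+00]])}
```

View pics/topcrop.png

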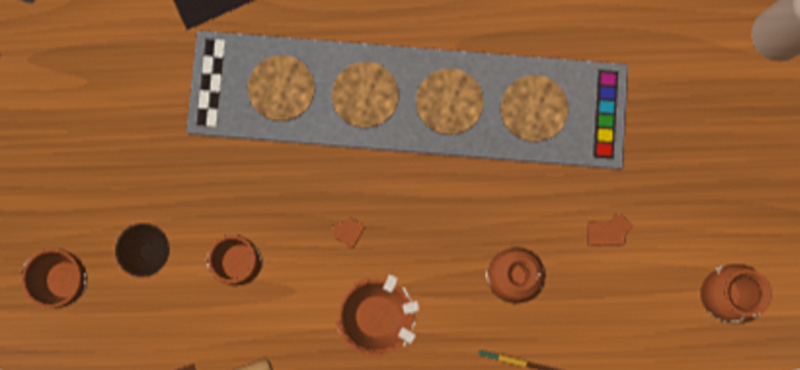

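View pics/w0.png

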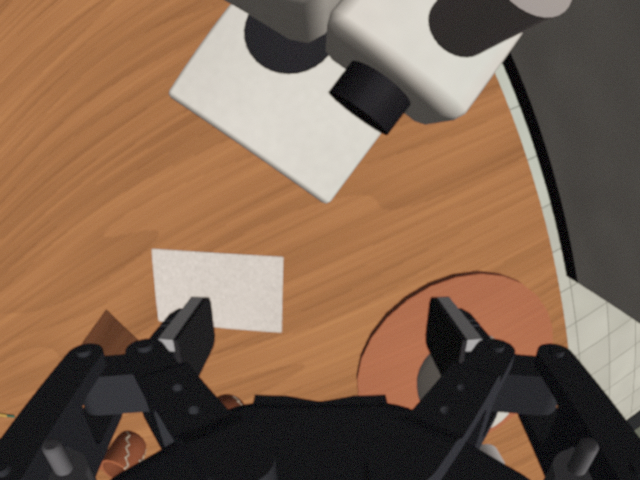

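The crop gives rim centres at about full-image bowl (158,282.5), beaker (250,273), flask (395.5,280) and jar (513.5,290). The wrist view shows only the microscope, the wheel and the fingers.

```bash
cat >> h.py <<'E'
def go(pos,yaw,units=True):
    s=manip.get_state(); R=rot(s["ee_rot"]); d=R.T@(np.array(pos)-s["eef_pos"])
    tw=(s["ee_rot"][2]-yaw+180)%360-180
    print("shift",(d/.03).round(3),"twist",round(tw/6,2),"at",s["eef_pos"].round(4),s["ee_rot"].round(2),"t",round(s["t"],2))
def rot(r):
    from scipy.spatial.transform import Rotation
    return Rotation.from_euler("xyz",r,degrees=True).as_matrix()
def wray(w,s,uv,z):
    K=w["mtx"];a=(np.array(uv)-K[:2,2])/K[0,0];r=np.hypot(*a)
    d=np.array([*(a/r*np.sin(r)),np.cos(r)]); M=w["mount"];R=rot(s["ee_rot"])
    o=R@M[:3,3]+s["eef_pos"]; d=R@M[:3,:3]@d
    return o+d*(z-o[2])/d[2]
E
python3 - <<'E'
from h import *
c=cap("top");s=cap("scene")
# pads: cork inside board region
for n,c,box in (("top",c,(150,230,222,456)),):
    hsv=cv2.cvtColor(c["img"],cv2.COLOR_RGB2HSV).astype(int)
    b=((hsv[...,1]<60)&(hsv[...,2]>60)&(hsv[...,2]<170)).astype(np.uint8)
    m=np.zeros_like(b);m[box[0]:box[1],box[2]:box[3]]=b[box[0]:box[1],box[2]:box[3]]
    cs=max(cv2.findContours(m,0,2)[0],key=cv2.contourArea);f=cv2.drawContours(m*0,[cv2.convexHull(cs)],-1,1,-1)
    k=cv2.morphologyEx((f&(hsv[...,1]>100)).astype(np.uint8),2,np.ones((3,3)))
    nn,l,st,ce=cv2.connectedComponentsWithStats(k)
    P=[ray(c,ce[i],.011) for i in range(1,nn) if st[i,4]>600]
    P=np.array(sorted(P,key=lambda p:-p[1]));print(P.round(4),[st[i,4] for i in range(1,nn)])
    r=P[0]-P[-1];print("pitch",np.linalg.norm(r)/3,"row angle from y",np.degrees(np.arctan2(r[0],r[1])))
for k,u,z in [("bowl",(158,282.5),.052),("beaker",(250,273),.072),("flask",(395.5,280),.114),("jar",(513.5,290),.09)]:
    print(k,ray(c,u,z).round(4))
go([.449,.342,.245],83.7)
E
```

```text
[[ 0.6561  0.1013  0.011 ]
 [ 0.6456  0.0071  0.011 ]
 [ 0.6349 -0.0873  0.011 ]
 [ 0.6242 -0.1813  0.011 ]] [np.int32(893), np.int32(898), np.int32(905), np.int32(106), np.int32(913), np.int32(48), np.int32(178)]
pitch 0.09481138993594469 row angle from y 6.444748592440916
bowl [0.4478 0.3415 0.052 ]
beaker [0.4607 0.1476 0.072 ]
flask [ 0.4362 -0.1407  0.114 ]
jar [ 0.4108 -0.3752  0.09  ]
shift [-8.623e+00 -4.108e+00  3.000e-03] twist 11.81 at [0.2683 0.5644 0.245 ] [-179.97   -0.    154.57] t 0.35
```

Emit:
carry_out --rows '[[[-1.2,-0.6,0],1.3],[[-2.5,-1.2,0],2.7],[[-3.8,-1.8,0],4],[[-5.1,-2.4,0],5.4],[[-6.4,-3,0],6.8]]' --fingers -1

```text
t: 0.85
eef_pos: [0.404, 0.3993, 0.2455]
ee_rot: [180.0, -0.0, 113.4]
ft_force: [0.8, 0.8, -0.5]
width: 0.0858
finger_force: 0.0
```

```bash
python3 -c "
from h import *
go([.449,.342,.245],83.6)"
```

```text
shift [-2.349  0.618  0.015] twist 4.97 at [0.404  0.3993 0.2455] [ 1.7999e+02 -2.0000e-02  1.1343e+02] t 0.85
```

Emit:
carry_out --rows '[[[-0.6,0.15,0],1.2],[[-1.2,0.3,0],2.5],[[-1.9,0.5,0],3.8],[[-2.3,0.6,0],5],[[-2.35,0.62,0],5]]'

```text
t: 1.35
eef_pos: [0.4499, 0.3418, 0.2455]
ee_rot: [180.0, 0.0, 83.5]
ft_force: [-0.0, 0.2, -0.3]
width: 0.0853
finger_force: 0.0
```

```bash
python3 -c "
from h import *
go([.448,.3415,.245],83.6)
w=manip.capture('wrist');cv2.imwrite('pics/w1.png',w['img'][:,:,::-1])"
```

```text
shift [-0.018 -0.061  0.015] twist -0.02 at [0.4499 0.3418 0.2455] [1.7996e+02 3.0000e-02 8.3470e+01] t 1.35
```

View pics/w1.png

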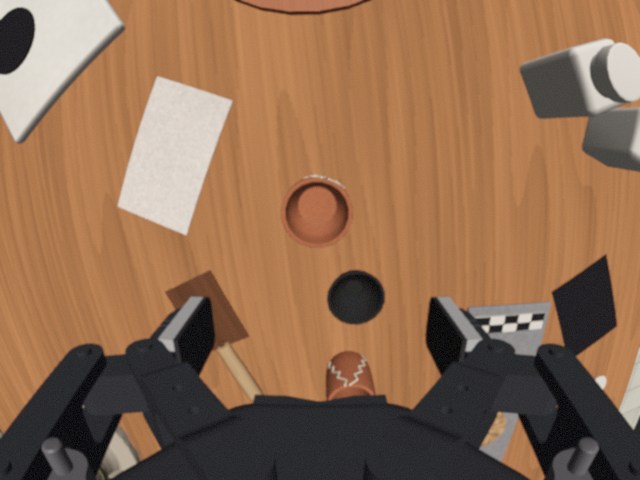

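The wrist view shows the bowl rim centred near (317,211). The black cup is at (356,297) and the beaker at (350,375), partly hidden by the gripper.

```bash
python3 -c "
from h import *
s=manip.get_state();w=manip.capture('wrist')
print(wray(w,s,(317,211),.052))
h=cv2.cvtColor(w['img'],cv2.COLOR_RGB2HSV);print(h[211,317],h[180,260],h[240,317],h[197,290])
m=(h[...,0]<=10)&(h[...,1]>120);m=m.astype(np.uint8);m[:, :260]=0;m[:,380:]=0;m[:160]=0;m[270:]=0
m=cv2.morphologyEx(m,2,np.ones((3,3)))
c=max(cv2.findContours(m,0,2)[0],key=cv2.contourArea);print(cv2.fitEllipse(cv2.convexHull(c)),cv2.boundingRect(c))
"
```

```text
[0.44732881 0.35275243 0.052     ]
[ 10 144 179] [ 13 138 181] [ 10 153 152] [  9 149 159]
((317.3281555175781, 213.2352752685547), (69.11664581298828, 69.9280776977539), 119.25186157226562) (283, 179, 70, 70)
```

```bash
python3 -c "
from h import *
s=manip.get_state();w=manip.capture('wrist')
for u,z in (((317.3,213.2),.052),((511,323),.009),((356,297),.04)):print(wray(w,s,u,z))
c=cap('top');print('top bar',ray(c,(237.5,182.5),.009),'cup',ray(c,(203,268),.04))
t=cap('scene')
for n,c,b in(('top',c,(255,310,130,185)),('scene',t,(145,180,350,395))):
  h=cv2.cvtColor(c['img'],cv2.COLOR_RGB2HSV);m=((h[...,0]<=11)&(h[...,1]>120)).astype(np.uint8)
  k=m*0;k[b[0]:b[1],b[2]:b[3]]=m[b[0]:b[1],b[2]:b[3]];k=cv2.morphologyEx(k,2,np.ones((2,2)))
  q=max(cv2.findContours(k,0,2)[0],key=cv2.contourArea);print(n,cv2.fitEllipse(cv2.convexHull(q)),cv2.boundingRect(q))
for X in([.448,.3415],[.4475,.351]):print([proj(c,X+[z]).round(1) for z in(0,.052) for c in(cap('top'),t)])
cv2.imwrite('pics/b.png',np.hstack([cv2.resize(cap('top')['img'][250:310,125:185,::-1],None,fx=6,fy=6),cv2.resize(t['img'][135:195,340:400,::-1],None,fx=6,fy=6)]))
"
```

```text
[0.44653421 0.35184145 0.052     ]
[0.66504459 0.1883851  0.009     ]
[0.47492472 0.26332789 0.04      ]
top bar [0.66432483 0.18110488 0.009     ] cup [0.47604619 0.25065724 0.04      ]
top ((157.6257781982422, 283.50640869140625), (30.26581382751465, 32.324729919433594), 84.6299819946289) (142, 269, 32, 30)
scene ((371.7727355957031, 163.44532775878906), (25.204639434814453, 27.734973907470703), 1.0592244863510132) (361, 151, 24, 28)
[array([165.4, 283.4]), array([369.1, 174. ]), array([158. , 282.4]), array([370.6, 156.6])]
[array([161.1, 283.7]), array([370.9, 172.6]), array([153.5, 282.8]), array([372.4, 155.2])]
```

View pics/b.png

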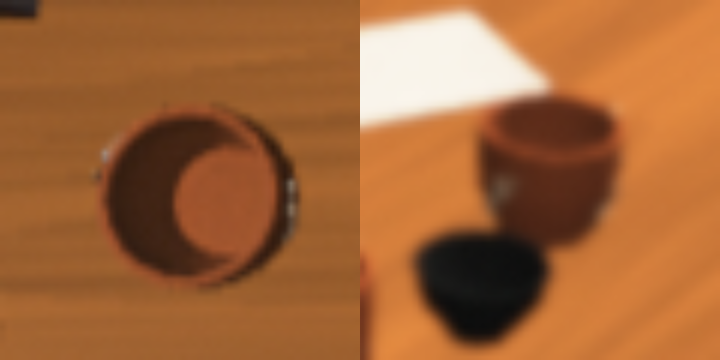

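Crop: the bowl rim centre is (156.5,282.2) in top and (371.7,156.3) in scene. Next I compare the three cameras on the fixed board.

```bash
python3 -c "
from h import *
t=cap('scene');c=cap('top')
h=cv2.cvtColor(t['img'],cv2.COLOR_RGB2HSV).astype(int)
b=((h[...,1]<70)&(h[...,2]>60)&(h[...,2]<190)).astype(np.uint8);m=b*0;m[215:355,228:438]=b[215:355,228:438]
cs=max(cv2.findContours(m,0,2)[0],key=cv2.contourArea);f=cv2.drawContours(m*0,[cv2.convexHull(cs)],-1,1,-1)
k=cv2.morphologyEx((f&(h[...,1]>100)).astype(np.uint8),2,np.ones((3,3)))
n,l,st,ce=cv2.connectedComponentsWithStats(k)
for i in range(1,n):
  if st[i,4]>300: print(ce[i].round(1),st[i,4],ray(t,ce[i],.011).round(4))
def tri(a,b):
  A=[];
  for q,u in((c,a),(t,b)):
    P=q['mtx']@np.c_[q['R'],q['t']];A+=[u[0]*P[2]-P[0],u[1]*P[2]-P[1]]
  x=np.linalg.svd(np.array(A))[2][-1];return x[:3]/x[3]
print('bowl rim',tri((156.5,282.2),(371.7,156.3)))
print('scene ray',ray(t,(371.7,156.3),.052))
s=manip.get_state();w=manip.capture('wrist');K=w['mtx']
print(s['eef_pos'],s['qd'].round(3))
# inverse: which wrist pixel do known points map to
def wp(X):
  R=rot(s['ee_rot']);p=np.linalg.inv(w['mount'])@np.r_[R.T@(np.array(X)-s['eef_pos']),1];a=np.arctan2(np.hypot(p[0],p[1]),p[2]);return K[:2,2]+K[0,0]*a*p[:2]/np.hypot(p[0],p[1])
print(wp([.6652,.181,.009]),wp([.448,.3445,.052]))
"
```

```text
[388.1 242.1] 580 [0.6559 0.1015 0.011 ]
[359.4 261.5] 679 [0.6456 0.007  0.011 ]
[327.4 283. ] 801 [ 0.635  -0.0872  0.011 ]
[291.6 307.1] 941 [ 0.6244 -0.1816  0.011 ]
[258.3 329.9] 461 [ 0.6163 -0.2607  0.011 ]
bowl rim [0.44880262 0.34497164 0.05164148]
scene ray [0.4493353  0.34466085 0.052     ]
[0.44838637 0.34387699 0.24525975] [ 0.139  0.034  0.168  0.031 -0.012 -0.054 -0.083]
[510.88705296 327.65760754] [319.82339502 221.02181124]
```

Top and scene agree to about 1 mm, while the wrist camera is biased by about 8 px. I'll trust top and scene and keep a ledger of commanded poses.

```bash
cat > led.py <<'E'
# python3 led.py [x y z yaw] : ledger replay of moves.txt (lines: sx sy sz tw), prints commanded pose and the shift to target
import numpy as np,sys
p=np.array([.268,.564,.245]);yaw=154.57
def ax(y):
    a=np.radians(y);return np.array([[np.cos(a),np.sin(a),0],[np.sin(a),-np.cos(a),0],[0,0,-1]])
for l in open("moves.txt"):
    v=[float(q) for q in l.split()]
    if v: p=p+ax(yaw)@np.array(v[:3])*.03; yaw-=v[3]*6
print("cmd",p.round(4),round(yaw,2))
a=[float(q) for q in sys.argv[1:]]
for i in range(0,len(a),4):
    t=np.array(a[i:i+3]);print("shift",(ax(yaw).T@(t-p)/.03).round(2),"tw",round((yaw-a[i+3])/6,2));p=t;yaw=a[i+3]
E
printf -- "-6.4 -3 0 6.8\n-2.35 .62 0 5\n" > moves.txt; python3 led.py .449 .345 .029 83.6
```

```text
cmd [0.4482 0.3433 0.245 ] 83.77
shift [0.06 0.02 7.2 ] tw 0.03
```

Emit:
carry_out --rows '[[[0.06,0.02,1],0],[[0.06,0.02,2],0],[[0.06,0.02,3],0],[[0.06,0.02,4],0],[[0.06,0.02,4.8],0]]'

```text
t: 2.5
eef_pos: [0.4488, 0.3451, 0.0995]
ee_rot: [-179.9, 0.1, 83.8]
ft_force: [0.8, 1.1, 0.5]
width: 0.0853
finger_force: 0.0
```

Emit:
carry_out --rows '[[[0,0,0.6],0],[[0,0,1.2],0],[[0,0,1.8],0],[[0,0,2.4],0],[[0,0,2.4],0]]'

```text
t: 3.0
eef_pos: [0.4478, 0.3444, 0.0269]
ee_rot: [-179.8, 0.2, 83.8]
ft_force: [0.4, -0.9, -0.5]
width: 0.0854
finger_force: 0.0
```

```bash
printf ".06 .02 7.2 0\n" >> moves.txt; python3 -c "
from h import *
go([.449,.345,.029],83.7)
w=manip.capture('wrist');cv2.imwrite('pics/w2.png',w['img'][:,:,::-1])"
```

```text
shift [ 0.026  0.038 -0.071] twist 0.02 at [0.4478 0.3444 0.0269] [-179.82    0.2    83.79] t 3.0
```

View pics/w2.png

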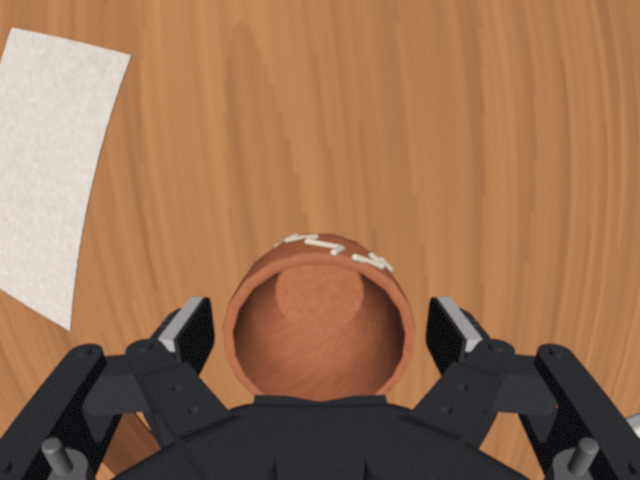

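The bowl rim, centred near (319,330), sits midway between the pads. Close.

Emit:
carry_out --rows '[[[0,0,0],0],[[0,0,0],0],[[0,0,0],0],[[0,0,0],0],[[0,0,0],0]]' --fingers 1

```text
t: 3.55
eef_pos: [0.4503, 0.3463, 0.0311]
ee_rot: [179.9, -0.1, 83.8]
ft_force: [-1.2, 0.1, 6.7]
width: 0.0627
finger_force: 66.0
```

```bash
python3 led.py .449 .345 .16 83.56 .6561 .1014 .16 83.56 .6561 .1014 .0405 83.56
```

```text
cmd [0.449 0.345 0.029] 83.77
shift [ 0.    0.   -4.37] tw 0.03
shift [-7.29  7.77  0.  ] tw 0.0
shift [0.   0.   3.98] tw 0.0
```

Emit:
carry_out --rows '[[[0,0,-0.5],0],[[0,0,-1.3],0],[[0,0,-2.4],0],[[0,0,-3.5],0],[[0,0,-4.4],0]]'

```text
t: 4.05
eef_pos: [0.4496, 0.3455, 0.1645]
ee_rot: [179.9, -0.1, 83.8]
ft_force: [-0.1, 0.8, -0.5]
width: 0.0624
finger_force: 65.9
```

Emit:
carry_out --rows '[[[-0.4,0.4,0],0],[[-1.2,1.2,0],0],[[-2.0,2.1,0],0],[[-2.9,3.1,0],0],[[-3.8,4.0,0],0]]'

```text
t: 4.55
eef_pos: [0.5572, 0.2179, 0.1627]
ee_rot: [179.9, -0.0, 83.8]
ft_force: [0.1, 0.8, -1.0]
width: 0.0626
finger_force: 65.9
```

Emit:
carry_out --rows '[[[-0.9,1.0,0],0],[[-1.8,1.9,0],0],[[-2.6,2.8,0],0],[[-3.2,3.4,0],0],[[-3.49,3.77,0],0]]'

```text
t: 5.05
eef_pos: [0.6584, 0.0994, 0.1624]
ee_rot: [179.9, 0.1, 83.6]
ft_force: [-0.5, -1.2, -1.4]
width: 0.0626
finger_force: 65.9
```

Emit:
carry_out --rows '[[[0,0,0.6],0],[[0,0,1.4],0],[[0,0,2.2],0],[[0,0,2.9],0],[[0,0,3.3],0]]'

```text
t: 5.55
eef_pos: [0.656, 0.1041, 0.0608]
ee_rot: [-179.9, -0.0, 83.9]
ft_force: [0.2, 0.2, -1.8]
width: 0.0623
finger_force: 65.9
```

```bash
printf "0 0 -4.4 0\n-3.8 4 0 0\n-3.49 3.77 0 0\n0 0 3.3 0\n" >> moves.txt; python3 led.py .6561 .1014 .040 83.56; python3 -c "
from h import *
print(manip.get_state()['eef_pos'],manip.get_state()['ft_force'])
c=cap('top');t=cap('scene');w=manip.capture('wrist')['img']
a=cv2.resize(w[:,:,::-1],(400,300));b=cv2.resize(c['img'][140:240,210:343,::-1],(400,300));d=cv2.resize(t['img'][165:285,320:480,::-1],(400,300))
cv2.imwrite('pics/p1.png',np.vstack([np.hstack([a,b]),np.hstack([d,d])]))"
```

```text
cmd [0.657  0.1023 0.062 ] 83.77
shift [-0.03 -0.03  0.73] tw 0.03
[0.65604665 0.1040533  0.06083718] [ 0.20733094  0.23773869 -1.76271988]
```

View pics/p1.png

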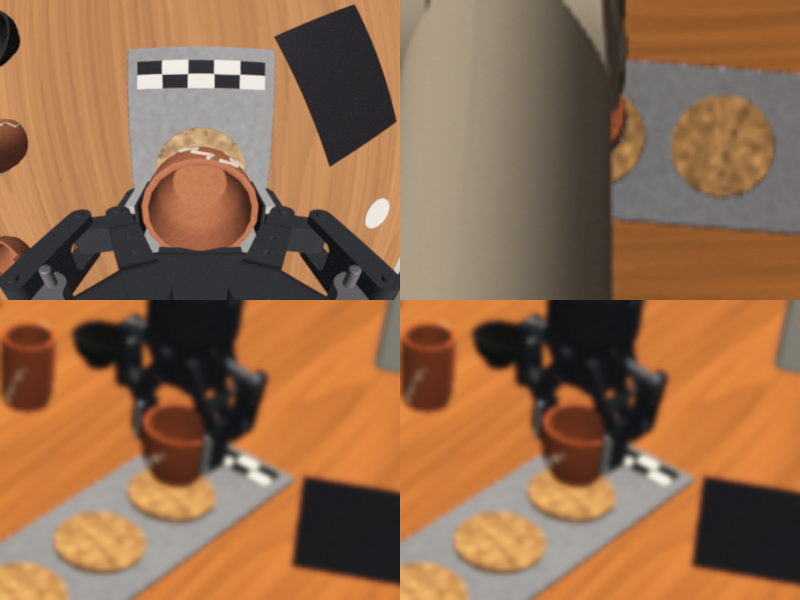

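The bowl hangs upright over pad_1, well centred. Lower gently until it makes contact.

Emit:
carry_out --rows '[[[-0.03,-0.03,0.25],0],[[-0.03,-0.03,0.45],0],[[-0.03,-0.03,0.6],0],[[-0.03,-0.03,0.66],0],[[-0.03,-0.03,0.66],0]]'

```text
t: 6.2
eef_pos: [0.6563, 0.1019, 0.0425]
ee_rot: [-180.0, 0.0, 83.8]
ft_force: [0.5, -0.8, -1.1]
width: 0.0626
finger_force: 66.0
```

Emit:
carry_out --rows '[[[0,0,0.03],0],[[0,0,0.05],0],[[0,0,0.07],0],[[0,0,0.07],0],[[0,0,0.07],0]]'

```text
t: 6.7
eef_pos: [0.6566, 0.1019, 0.0421]
ee_rot: [180.0, -0.0, 83.8]
ft_force: [-5.6, -0.2, 10.6]
width: 0.063
finger_force: 67.0
```

Emit:
carry_out --rows '[[[0,0,0],0],[[0,0,0],0],[[0,0,0],0],[[0,0,0],0],[[0,0,0],0]]' --fingers -1

```text
t: 7.2
eef_pos: [0.6563, 0.102, 0.0402]
ee_rot: [-180.0, 0.0, 83.8]
ft_force: [0.4, -0.5, 0.1]
width: 0.0855
finger_force: 0.0
```

Emit:
carry_out --rows '[[[0,0,-0.4],0],[[0,0,-1.2],0],[[0,0,-2.4],0],[[0,0,-3.8],0],[[0,0,-5],0]]'

```text
t: 7.7
eef_pos: [0.6566, 0.1018, 0.1937]
ee_rot: [179.9, -0.0, 83.8]
ft_force: [1.7, 0.1, 0.8]
width: 0.0856
finger_force: 0.0
```

```bash
printf -- "-.03 -.03 .66 0\n0 0 .07 0\n0 0 -5 0\n" >> moves.txt; python3 -c "
from h import *
T=cv2.imread('pics/top0.png');S=cv2.imread('pics/scene0.png')
f=lambda I,u,v:cv2.resize(I[v-22:v+22,u-22:u+22],None,fx=6,fy=6,interpolation=cv2.INTER_CUBIC)
o=np.vstack([np.hstack([f(T,250,272),f(T,395,280),f(T,508,290)]),np.hstack([f(S,331,190),f(S,232,225),f(S,124,285)])])
cv2.imwrite('pics/pots.png',o)"
```

```text
(no output)
```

View pics/pots.png

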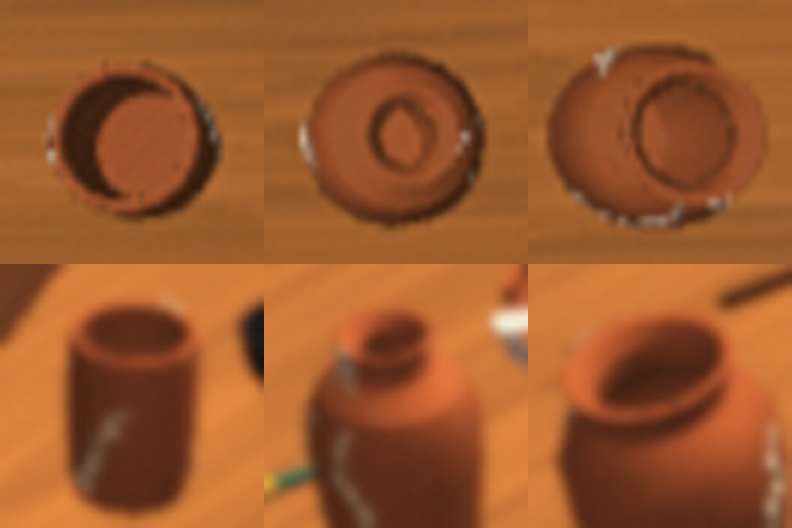

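Crops give the lip centres (top; scene): beaker (248.7,272.4; 330.9,179.5), flask (395.6,279.7; 229.8,215.5), jar (512.5,290; 121.2,280). All three stand upright.

```bash
python3 -c "
from h import *
c=cap('top');t=cap('scene')
for n,z,a,b in(('beaker',.072,(248.7,272.4),(330.9,179.5)),('flask',.114,(395.6,279.7),(229.8,215.5)),('jar',.09,(512.5,290),(121.2,280))):
  print(n,ray(c,a,z).round(4),ray(t,b,z).round(4))
print('flask belly',ray(c,(394.4,280.4),.08))
"; python3 led.py .461 .149 .19 83.6 .461 .149 .040 83.6
```

```text
beaker [0.462  0.1503 0.072 ] [0.4609 0.1512 0.072 ]
flask [ 0.4368 -0.1409  0.114 ] [ 0.4374 -0.1449  0.114 ]
jar [ 0.4108 -0.3732  0.09  ] [ 0.4112 -0.3752  0.09  ]
flask belly [ 0.43687962 -0.14314713  0.08      ]
cmd [0.656  0.1015 0.1901] 83.77
shift [ 0.87 -6.63  0.  ] tw 0.03
shift [0. 0. 5.] tw 0.0
```

Emit:
carry_out --rows '[[[0.1,-1.0,0],0],[[0.3,-2.4,0],0],[[0.5,-4.0,0],0],[[0.75,-5.6,0],0],[[0.93,-6.6,0],0]]'

```text
t: 8.3
eef_pos: [0.4595, 0.1519, 0.1906]
ee_rot: [-180.0, -0.0, 83.9]
ft_force: [-0.5, 1.2, 0.2]
width: 0.0856
finger_force: 0.0
```

Emit:
carry_out --rows '[[[0,0,0.8],0],[[0,0,1.8],0],[[0,0,2.8],0],[[0,0,3.5],0],[[0,0,4.0],0]]'

```text
t: 8.8
eef_pos: [0.4618, 0.1508, 0.0693]
ee_rot: [-179.9, 0.0, 83.8]
ft_force: [-0.0, 0.3, 0.1]
width: 0.0856
finger_force: 0.0
```

Emit:
carry_out --rows '[[[0,0,0.4],0],[[0,0,0.7],0],[[0,0,0.9],0],[[0,0,1.0],0],[[0,0,1.0],0]]'

```text
t: 9.3
eef_pos: [0.4626, 0.1512, 0.0404]
ee_rot: [-180.0, 0.0, 83.8]
ft_force: [-1.5, -0.4, -0.3]
width: 0.0855
finger_force: 0.0
```

```bash
printf -- ".93 -6.6 0 0\n0 0 5 0\n" >> moves.txt; python3 led.py; python3 -c "
from h import *
c=cap('top');t=cap('scene');w=manip.capture('wrist')['img']
a=cv2.resize(w[:,:,::-1],(400,300));b=cv2.resize(c['img'][140:240,210:343,::-1],(400,300))
cv2.imwrite('pics/p2.png',np.hstack([a,b]))"
```

```text
cmd [0.4622 0.1507 0.0401] 83.77
```

View pics/p2.png

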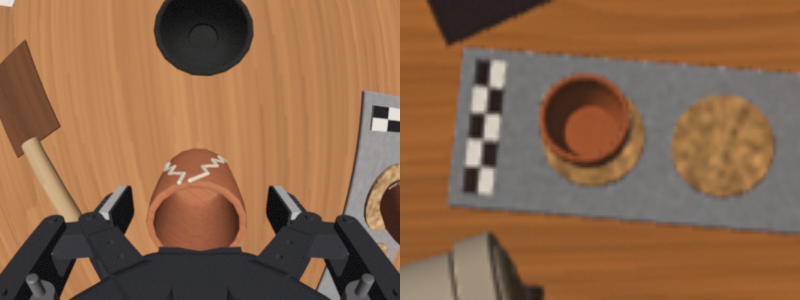

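The beaker sits centred between the pads, and the bowl stands on pad_1. Grip.

Emit:
carry_out --rows '[[[0,0,0],0],[[0,0,0],0],[[0,0,0],0],[[0,0,0],0],[[0,0,0],0]]' --fingers 1

```text
t: 9.95
eef_pos: [0.4627, 0.1513, 0.0411]
ee_rot: [180.0, -0.0, 83.8]
ft_force: [-2.9, -0.8, 6.5]
width: 0.0524
finger_force: 62.2
```

```bash
python3 -c "
from h import *
c=cap('top');print(proj(c,[.6561,.1014,.063]),manip.get_state()['width'],manip.get_state()['finger_force'])"; python3 led.py .4622 .1507 .1601 83.77 .6456 .007 .1601 83.56 .6456 .007 .053 83.56
```

```text
[271.37875764 179.26169154] 0.05264021874600608 62.16685917461291
cmd [0.4622 0.1507 0.0401] 83.77
shift [ 0.  0. -4.] tw 0.0
shift [-4.1  6.6  0. ] tw 0.03
shift [0.   0.   3.57] tw 0.0
```

Emit:
carry_out --rows '[[[0,0,-0.4],0],[[0,0,-1.2],0],[[0,0,-2.2],0],[[0,0,-3.2],0],[[0,0,-4],0]]'

```text
t: 10.5
eef_pos: [0.4627, 0.151, 0.1627]
ee_rot: [179.9, -0.0, 83.7]
ft_force: [0.1, 1.0, -1.8]
width: 0.0518
finger_force: 63.2
```

Emit:
carry_out --rows '[[[-0.5,0.8,0],0],[[-1.3,2.1,0],0],[[-2.1,3.4,0],0],[[-2.9,4.7,0],0],[[-3.6,5.9,0],0]]'

```text
t: 11.0
eef_pos: [0.628, 0.023, 0.161]
ee_rot: [180.0, 0.0, 83.8]
ft_force: [-0.3, 0.8, -2.0]
width: 0.0523
finger_force: 63.3
```

Emit:
carry_out --rows '[[[-0.4,0.5,0],0],[[-0.5,0.7,0],0],[[-0.5,0.7,0.6],0],[[-0.5,0.7,1.4],0],[[-0.5,0.7,2.2],0]]'

```text
t: 11.5
eef_pos: [0.6456, 0.0089, 0.0942]
ee_rot: [180.0, -0.1, 83.8]
ft_force: [0.0, 0.2, -2.5]
width: 0.0522
finger_force: 63.5
```

Emit:
carry_out --rows '[[[0,0,0.6],0],[[0,0,1.0],0],[[0,0,1.2],0],[[0,0,1.3],0],[[0,0,1.3],0]]'

```text
t: 12.0
eef_pos: [0.6462, 0.0076, 0.0558]
ee_rot: [180.0, -0.0, 83.8]
ft_force: [0.7, 0.2, -1.6]
width: 0.0522
finger_force: 63.5
```

```bash
printf -- "0 0 -4 0\n-3.6 5.9 0 0\n-.5 .7 2.2 0\n0 0 1.3 0\n" >> moves.txt; python3 led.py .6456 .007 .051 83.56
```

```text
cmd [0.6457 0.0069 0.0551] 83.77
shift [ 0.   -0.    0.14] tw 0.03
```

Emit:
carry_out --rows '[[[0,0,0.05],0],[[0,0,0.08],0],[[0,0,0.11],0],[[0,0,0.11],0],[[0,0,0.11],0]]'

```text
t: 12.5
eef_pos: [0.6461, 0.0074, 0.0522]
ee_rot: [180.0, 0.0, 83.8]
ft_force: [0.1, -0.1, -1.4]
width: 0.0522
finger_force: 63.6
```

Emit:
carry_out --rows '[[[0,0,0.01],0],[[0,0,0.03],0],[[0,0,0.04],0],[[0,0,0.04],0],[[0,0,0.04],0]]'

```text
t: 13.0
eef_pos: [0.6461, 0.0074, 0.0522]
ee_rot: [180.0, -0.0, 83.8]
ft_force: [-5.1, -0.3, 8.2]
width: 0.0526
finger_force: 64.5
```

Emit:
carry_out --rows '[[[0,0,0],0],[[0,0,0],0],[[0,0,0],0],[[0,0,0],0],[[0,0,0],0]]' --fingers -1

```text
t: 13.5
eef_pos: [0.646, 0.0074, 0.0507]
ee_rot: [-180.0, 0.0, 83.8]
ft_force: [0.2, 0.1, 0.6]
width: 0.0857
finger_force: 0.0
```

Emit:
carry_out --rows '[[[0,0,-0.4],0],[[0,0,-1.2],0],[[0,0,-2.4],0],[[0,0,-3.8],0],[[0,0,-5],0]]'

```text
t: 14.0
eef_pos: [0.6462, 0.0071, 0.2041]
ee_rot: [179.9, -0.0, 83.8]
ft_force: [1.4, 0.2, 0.4]
width: 0.0854
finger_force: 0.0
```

```bash
printf -- "0 0 .15 0\n0 0 -5 0\n" >> moves.txt; python3 led.py .411 -.374 .2006 83.56 .411 -.374 .049 83.56
```

```text
cmd [0.6457 0.0069 0.2006] 83.77
shift [-13.47  -6.4    0.  ] tw 0.03
shift [0.   0.   5.05] tw 0.0
```

Emit:
carry_out --rows '[[[-0.7,-0.3,0],0],[[-2.1,-1.0,0],0],[[-3.6,-1.7,0],0],[[-5.1,-2.4,0],0],[[-6.5,-3.1,0],0]]'

```text
t: 14.5
eef_pos: [0.5311, -0.1785, 0.2021]
ee_rot: [179.9, 0.0, 83.7]
ft_force: [0.6, -1.2, 0.3]
width: 0.0852
finger_force: 0.0
```

Emit:
carry_out --rows '[[[-1.5,-0.7,0],0],[[-3.0,-1.4,0],0],[[-4.5,-2.1,0],0],[[-5.9,-2.8,0],0],[[-6.97,-3.3,0],0]]'

```text
t: 15.0
eef_pos: [0.4088, -0.3764, 0.2023]
ee_rot: [179.9, 0.1, 83.6]
ft_force: [-0.1, -0.1, 1.0]
width: 0.0852
finger_force: 0.0
```

```bash
printf -- "-6.5 -3.1 0 0\n-6.97 -3.3 0 0\n" >> moves.txt; python3 led.py; python3 -c "
from h import *
go([.411,-.374,.2],83.6);c=cap('top');b=cv2.resize(c['img'][140:240,210:476,::-1],(800,300))
w=manip.capture('wrist')['img'];a=cv2.resize(w[:,:,::-1],(400,300))
cv2.imwrite('pics/p3.png',np.vstack([b,np.hstack([a,a])]));print(proj(c,[.6456,.007,.083]))"
```

```text
cmd [ 0.4109 -0.3739  0.2006] 83.77
shift [0.089 0.064 0.077] twist -0.0 at [ 0.4088 -0.3764  0.2023] [1.7993e+02 6.0000e-02 8.3590e+01] t 15.0
[316.47554353 180.52702891]
```

View pics/p3.png

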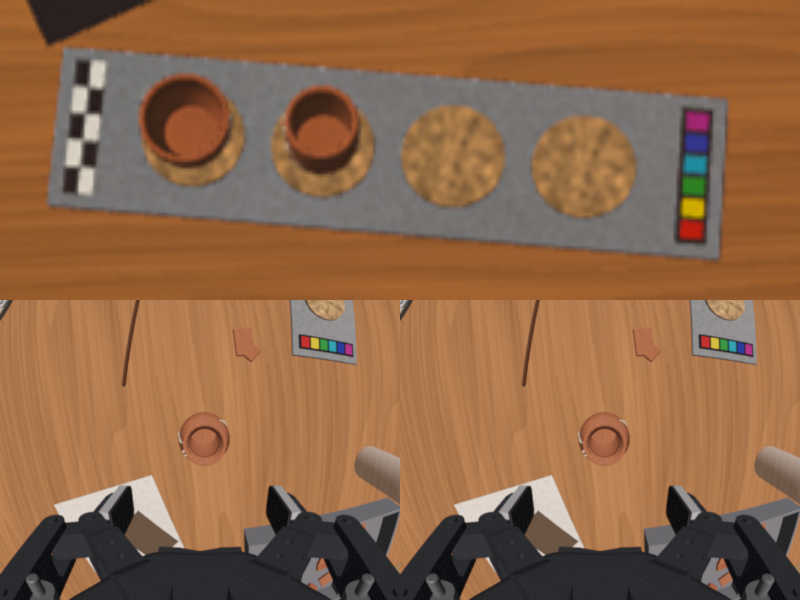

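The bowl and beaker stand centred on pads 1 and 2, with the jar below the gripper at about (328,210) full-res. Descend onto the jar.

Emit:
carry_out --rows '[[[0,0,0.8],0],[[0,0,1.8],0],[[0,0,2.6],0],[[0,0,3.3],0],[[0,0,3.8],0]]'

```text
t: 15.6
eef_pos: [0.4116, -0.3726, 0.0861]
ee_rot: [-180.0, -0.0, 83.8]
ft_force: [0.2, -0.3, 0.1]
width: 0.0853
finger_force: 0.0
```

Emit:
carry_out --rows '[[[0,0,0.4],0],[[0,0,0.8],0],[[0,0,1.1],0],[[0,0,1.25],0],[[0,0,1.25],0]]'

```text
t: 16.1
eef_pos: [0.4111, -0.3734, 0.049]
ee_rot: [-180.0, -0.0, 83.8]
ft_force: [0.4, 0.3, 0.1]
width: 0.0854
finger_force: 0.0
```

Emit:
carry_out --rows '[[[0,0,0],0],[[0,0,0],0],[[0,0,0],0],[[0,0,0],0],[[0,0,0],0]]' --fingers 1

```text
t: 16.6
eef_pos: [0.4117, -0.374, 0.0506]
ee_rot: [179.9, 0.0, 83.8]
ft_force: [-0.7, 2.9, 6.6]
width: 0.0603
finger_force: 64.6
```

```bash
printf -- "0 0 5.05 0\n" >> moves.txt; python3 led.py .4109 -.3739 .1791 83.77 .6349 -.0872 .1791 83.56 .6349 -.0872 .065 83.56; python3 -c "
from h import *
w=manip.capture('wrist')['img'];cv2.imwrite('pics/w3.png',cv2.resize(w[:,:,::-1],(400,300)))"
```

```text
cmd [ 0.4109 -0.3739  0.0491] 83.77
shift [ 0.   -0.   -4.33] tw 0.0
shift [10.31  6.39  0.  ] tw 0.03
shift [0.  0.  3.8] tw 0.0
```

View pics/w3.png

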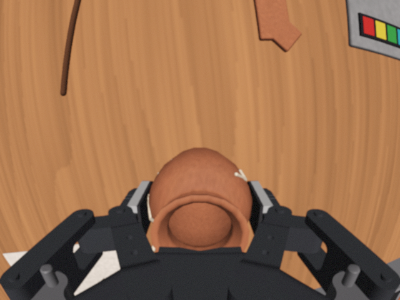

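The jar is held square by its belly, lip centred near (200,222). Lift and carry it to pad_3.

Emit:
carry_out --rows '[[[0,0,-0.4],0],[[0,0,-1.2],0],[[0,0,-2.2],0],[[0,0,-3.4],0],[[0,0,-4.3],0]]'

```text
t: 17.15
eef_pos: [0.4113, -0.3739, 0.1813]
ee_rot: [179.9, 0.1, 83.7]
ft_force: [0.5, -0.4, -3.0]
width: 0.0602
finger_force: 66.0
```

Emit:
carry_out --rows '[[[0.7,0.4,0],0],[[1.8,1.1,0],0],[[3.0,1.9,0],0],[[4.2,2.6,0],0],[[5.4,3.4,0],0]]'

```text
t: 17.65
eef_pos: [0.5307, -0.2222, 0.1793]
ee_rot: [180.0, -0.0, 83.7]
ft_force: [0.7, -1.0, -1.9]
width: 0.0603
finger_force: 66.0
```

Emit:
carry_out --rows '[[[1.2,0.7,0],0],[[2.4,1.5,0],0],[[3.6,2.2,0],0],[[4.5,2.8,0],0],[[4.91,2.99,0],0]]'

```text
t: 18.15
eef_pos: [0.6372, -0.0821, 0.1784]
ee_rot: [-180.0, -0.1, 84.1]
ft_force: [0.8, 0.4, -2.5]
width: 0.0606
finger_force: 66.0
```

Emit:
carry_out --rows '[[[0,0,0.6],0],[[0,0,1.5],0],[[0,0,2.4],0],[[0,0,3.1],0],[[0,0,3.5],0]]'

```text
t: 18.65
eef_pos: [0.634, -0.0874, 0.0718]
ee_rot: [-179.8, 0.0, 83.7]
ft_force: [-0.2, -0.2, -2.8]
width: 0.0604
finger_force: 65.9
```

```bash
printf -- "0 0 -4.3 0\n5.4 3.4 0 0\n4.91 2.99 0 0\n0 0 3.5 0\n" >> moves.txt; python3 led.py .6349 -.0872 .0601 83.56
```

```text
cmd [ 0.6351 -0.0873  0.0731] 83.77
shift [ 0.   -0.01  0.43] tw 0.03
```

Emit:
carry_out --rows '[[[0,0,0.15],0],[[0,0,0.27],0],[[0,0,0.35],0],[[0,0,0.38],0],[[0,0,0.38],0]]'

```text
t: 19.15
eef_pos: [0.6358, -0.0868, 0.0626]
ee_rot: [180.0, -0.0, 83.8]
ft_force: [1.3, 0.1, -3.5]
width: 0.06
finger_force: 66.0
```

Emit:
carry_out --rows '[[[0,0,0.02],0],[[0,0,0.04],0],[[0,0,0.06],0],[[0,0,0.06],0],[[0,0,0.06],0]]'

```text
t: 19.65
eef_pos: [0.6358, -0.0868, 0.0617]
ee_rot: [179.9, -0.0, 83.8]
ft_force: [-4.3, 0.8, 8.3]
width: 0.0603
finger_force: 67.0
```

Emit:
carry_out --rows '[[[0,0,0],0],[[0,0,0],0],[[0,0,0],0],[[0,0,0],0],[[0,0,0],0]]' --fingers -1

```text
t: 20.15
eef_pos: [0.6354, -0.0868, 0.0601]
ee_rot: [-180.0, 0.0, 83.8]
ft_force: [-0.1, 0.3, -0.3]
width: 0.0854
finger_force: 0.0
```

Emit:
carry_out --rows '[[[0,0,-0.4],0],[[0,0,-1.2],0],[[0,0,-2.4],0],[[0,0,-3.8],0],[[0,0,-5],0]]'

```text
t: 20.65
eef_pos: [0.6356, -0.0871, 0.2134]
ee_rot: [179.9, 0.0, 83.8]
ft_force: [0.4, -0.7, 1.2]
width: 0.0851
finger_force: 0.0
```

```bash
printf -- "0 0 .44 0\n0 0 -5 0\n" >> moves.txt; python3 led.py .437 -.143 .2101 83.77 .437 -.143 .071 83.77
```

```text
cmd [ 0.6351 -0.0873  0.2099] 83.77
shift [-2.56 -6.36 -0.01] tw 0.0
shift [0.   0.   4.64] tw 0.0
```

Emit:
carry_out --rows '[[[-0.4,-0.9,0],0],[[-0.9,-2.3,0],0],[[-1.5,-3.8,0],0],[[-2.1,-5.2,0],0],[[-2.56,-6.36,0],0]]'

```text
t: 21.15
eef_pos: [0.4351, -0.1436, 0.2108]
ee_rot: [180.0, -0.0, 83.7]
ft_force: [0.5, -1.1, 0.8]
width: 0.0852
finger_force: 0.0
```

Emit:
carry_out --rows '[[[0,0,0.5],0],[[0,0,1.1],0],[[0,0,1.7],0],[[0,0,2.0],0],[[0,0,2.0],0]]'

```text
t: 21.65
eef_pos: [0.4368, -0.1424, 0.1498]
ee_rot: [-179.9, 0.0, 83.8]
ft_force: [0.2, 0.8, -0.4]
width: 0.0852
finger_force: 0.0
```

```bash
printf -- "-2.56 -6.36 0 0\n0 0 2 0\n" >> moves.txt; python3 led.py .437 -.143 .071 83.77; python3 -c "
from h import *
w=manip.capture('wrist')['img'];cv2.imwrite('pics/w4.png',cv2.resize(w[:,:,::-1],(400,300)))"
```

```text
cmd [ 0.4371 -0.1429  0.1499] 83.77
shift [-0.   -0.    2.63] tw 0.0
```

View pics/w4.png

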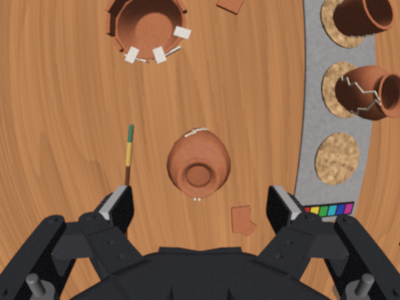

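The flask is centred between the fingers (lip near (199,175)), and the jar stands on pad_3. Descend and grip.

Emit:
carry_out --rows '[[[0,0,0.6],0],[[0,0,1.3],0],[[0,0,2.0],0],[[0,0,2.5],0],[[0,0,2.63],0]]'

```text
t: 22.2
eef_pos: [0.4372, -0.1424, 0.0708]
ee_rot: [-179.9, 0.0, 83.8]
ft_force: [1.0, 0.4, 0.2]
width: 0.0852
finger_force: 0.0
```

Emit:
carry_out --rows '[[[0,0,0],0],[[0,0,0],0],[[0,0,0],0],[[0,0,0],0],[[0,0,0],0]]' --fingers 1

```text
t: 22.7
eef_pos: [0.438, -0.1427, 0.0727]
ee_rot: [179.9, -0.0, 83.8]
ft_force: [-3.5, -0.0, 6.1]
width: 0.0554
finger_force: 62.2
```

```bash
printf -- "0 0 2.63 0\n" >> moves.txt; python3 led.py .4371 -.1429 .191 83.77 .6243 -.1815 .191 83.77 .6243 -.1815 .082 83.77;  python3 -c "
from h import *
w=manip.capture('wrist')['img'];cv2.imwrite('pics/w5.png',cv2.resize(w[:,:,::-1],(400,300)))"
```

```text
cmd [ 0.4371 -0.1429  0.071 ] 83.77
shift [ 0.  0. -4.] tw 0.0
shift [-0.6   6.34  0.  ] tw 0.0
shift [0.   0.   3.63] tw 0.0
```

View pics/w5.png

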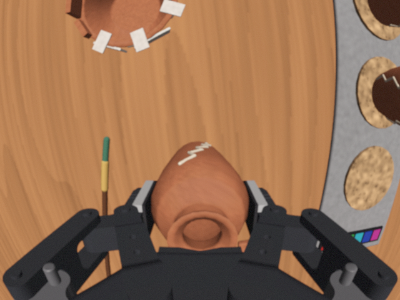

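The flask is held by its shoulder and upright, with the half pot untouched at upper left. Lift and carry it to pad_4.

Emit:
carry_out --rows '[[[0,0,-0.4],0],[[0,0,-1.1],0],[[0,0,-2.0],0],[[0,0,-3.1],0],[[0,0,-4.0],0]]'

```text
t: 23.25
eef_pos: [0.4375, -0.1429, 0.1941]
ee_rot: [179.9, 0.0, 83.7]
ft_force: [0.7, 0.2, -3.5]
width: 0.0554
finger_force: 65.1
```

Emit:
carry_out --rows '[[[-0.1,0.8,0],0],[[-0.2,2.1,0],0],[[-0.3,3.5,0],0],[[-0.5,4.9,0],0],[[-0.6,6.0,0],0]]'

```text
t: 23.75
eef_pos: [0.6165, -0.1798, 0.1921]
ee_rot: [180.0, 0.0, 83.8]
ft_force: [0.7, -1.3, -1.7]
width: 0.0554
finger_force: 65.1
```

Emit:
carry_out --rows '[[[0,0.34,0],0],[[0,0.34,0.4],0],[[0,0.34,1.2],0],[[0,0.34,2.0],0],[[0,0.34,2.6],0]]'

```text
t: 24.25
eef_pos: [0.6229, -0.1804, 0.1118]
ee_rot: [-179.9, -0.0, 83.8]
ft_force: [0.6, 0.4, -2.6]
width: 0.0555
finger_force: 65.2
```

Emit:
carry_out --rows '[[[0,0,0.3],0],[[0,0,0.6],0],[[0,0,0.8],0],[[0,0,0.95],0],[[0,0,0.95],0]]'

```text
t: 24.75
eef_pos: [0.6244, -0.1809, 0.0846]
ee_rot: [-180.0, -0.0, 83.8]
ft_force: [-0.4, -0.4, -2.6]
width: 0.0554
finger_force: 65.2
```

```bash
printf -- "0 0 -4 0\n-.6 6 0 0\n0 .34 2.6 0\n0 0 .95 0\n" >> moves.txt; python3 led.py .6243 -.1815 .082 83.77
```

```text
cmd [ 0.6242 -0.1814  0.0845] 83.77
shift [-0.    0.    0.08] tw 0.0
```

Emit:
carry_out --rows '[[[0,0,0.03],0],[[0,0,0.05],0],[[0,0,0.06],0],[[0,0,0.06],0],[[0,0,0.06],0]]'

```text
t: 25.25
eef_pos: [0.6249, -0.1812, 0.0838]
ee_rot: [179.9, 0.0, 83.8]
ft_force: [-2.7, -0.0, 5.2]
width: 0.0556
finger_force: 66.1
```

Emit:
carry_out --rows '[[[0,0,0.01],0],[[0,0,0.02],0],[[0,0,0.03],0],[[0,0,0.03],0],[[0,0,0.03],0]]'

```text
t: 25.75
eef_pos: [0.6249, -0.1813, 0.0838]
ee_rot: [179.9, -0.0, 83.8]
ft_force: [-5.8, 1.0, 11.0]
width: 0.0554
finger_force: 67.0
```

Emit:
carry_out --rows '[[[0,0,0],0],[[0,0,0],0],[[0,0,0],0],[[0,0,0],0],[[0,0,0],0]]' --fingers -1

```text
t: 26.25
eef_pos: [0.6245, -0.1809, 0.0819]
ee_rot: [-180.0, 0.0, 83.8]
ft_force: [0.9, 0.5, -0.1]
width: 0.0856
finger_force: 0.0
```

Emit:
carry_out --rows '[[[0,0,-0.4],0],[[0,0,-1.2],0],[[0,0,-2.4],0],[[0,0,-3.8],0],[[0,0,-5],0]]'

```text
t: 26.75
eef_pos: [0.6246, -0.1813, 0.2354]
ee_rot: [179.9, 0.0, 83.7]
ft_force: [0.9, -0.7, 0.1]
width: 0.0853
finger_force: 0.0
```

Emit:
carry_out --rows '[[[-1.0,-0.8,0],0],[[-2.2,-1.7,0],0],[[-3.4,-2.6,0],0],[[-4.6,-3.5,0],0],[[-5.2,-4.0,0],0]]'

```text
t: 27.25
eef_pos: [0.4847, -0.3271, 0.2337]
ee_rot: [179.9, 0.1, 83.4]
ft_force: [-1.0, -1.0, -0.5]
width: 0.0856
finger_force: 0.0
```

```bash
python3 -c "
from h import *
c=cap('top');t=cap('scene');b=cv2.resize(c['img'][140:330,210:476,::-1],(798,570)[:2]) 
cv2.imwrite('pics/fin.png',np.hstack([cv2.resize(b,(400,286)),cv2.resize(t['img'][150:360,200:450,::-1],(340,286))]))
for X in([.6561,.1014,.063],[.6456,.007,.083],[.6349,-.0872,.101],[.6243,-.1815,.125]):print(proj(c,X).round(1),proj(t,X).round(1))"
```

```text
[271.4 179.3] [390.6 222.3]
[316.5 180.5] [361.7 233.1]
[363.3 182.2] [328.7 246.2]
[412.5 183.1] [290.6 258.6]
```

View pics/fin.png

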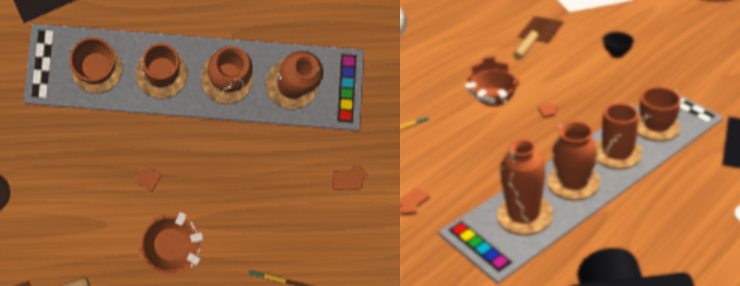

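All four pots stand upright and centred on their pads, with the lips within 1–2 px of the predicted positions (jar about 2 px, flask about 1 px). The half pot at (172,245) has not moved. Handing in.

```bash
python3 -c "
from bench import manip
print(manip.close_job())"
```

```text
the job is handed in; nothing more can be done
None
```

The job is handed in: the bowl, beaker, jar and flask stand upright on pads 1 to 4, shortest beside the scale bar and tallest beside the colour strip, with the half-rebuilt pot left where it was.

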